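# Load a light soap tray evenly on the scale

### The arm

A 7-joint arm with a two-finger parallel gripper is mounted at the origin on a cart in front of the work surface, level with it; the furniture and walls round the work are solid. World frame = base frame: x ahead of the robot, y to its left, z up, the work surface at z = 0. Lengths are in m, angles in rad, forces in N, time in s.
With the tool pointing down it reaches from about 0.35 to 0.9 m from the base axis. Payload 8.1 kg.
Tool frame: the origin (TCP) lies at the centre of the arm's flange, where the gripper is bolted on; the fingertips stand 178 mm ahead of it and the grasp point (between the pads) lies 159 mm ahead of it; z points along the fingers, y is the direction in which the jaws open and shut (so a half turn about z gives the same grasp; the last joint's range is limited). The gripper opens to 92 mm and grips with 3 to 60 N. Pads are 19 mm wide; open, the fingers measure 130 mm over their backs; the gripper's body (75 mm by 190 mm) begins 47 mm behind the grasp point.
Start: joints at [1.061, 0.434, 0.025, 1.573, -0.012, 1.134, -0.075], TCP at [0.247, -0.574, 0.405] pointing down, gripper open.
Joint ranges: [-2.62, 2.62], [-0.44, 2.09], [-1.27, 1.32], [0.08, 2.57], [-1.32, 4.46], [0.12, 2], [-2.74, 2.74]. Speed limits (rad/s): [2.22, 2.22, 3.01, 3.01, 3.14, 3.14, 3.14].

### API

Orientations are given as a rotation vector (axis times angle).
In Python, from cell import arm, get_image, camera_model gives the robot as it stands. The module is installed in compiled form; this text tells all that it offers.
- The arm moves only by the shell command python3 -m pendant 'ROWS' [FORCE]. ROWS is JSON, a list that holds one entry, the list of rows, each a list of 7 numbers: the shift along the tool's x, y, z in mm, then the turn, a rotation vector about the tool's x, y, z in rad, then the closure, from -1 (fully open) to 1 (shut). In form: [[[x, y, z, rx, ry, rz, hand], ...]]. A call has 1 to 20 rows; each row is the pose to reach, as a shift and turn from the pose commanded when the call began, along the tool's axes at that moment; what a row does not reach only later rows make up. A row lasts 1/8 s, in which the tool goes at most 62.5 mm and 10.7 degrees, less where a joint would pass 70% of its speed; a pose out of reach is approached as far as the arm can. A call with a gripper value outside its range is refused whole. The fingers move at their own pace and stop on an object; FORCE is the grip in N (left out, the last holds). Time passes only in rows, so rows that repeat a pose let the fingers close. It gives the time, the measured TCP pose, the force and the opening at its end, in the units of the state.
- arm.observe(): the state, without advancing time (a new reading comes with each control period).
- get_image(name): name is "side" or "top"; returns the picture (420x560x3 uint8, red, green, blue); there is no depth.
- camera_model(name): a dict with "fx", "fy", "cx", "cy" (pixels), "position" and "orientation" of the camera in the world. Camera axes: x right, y down, z forward; pixel columns grow to the right and rows downward; lengths in m; the calibration is good to about 2 mm. A picture is of the moment at which its call begins. camera_model takes no time and is no camera call.
- arm.sign_off(): hands the job in, once; it reports no verdict.
The state is a dict: "clock": time; "joints": joint angles; "dq": joint speeds; "joint_efforts": joint torques, N m; "position": TCP position; "ee_rot": TCP orientation; "force": force on the tool from outside, world axes, zero at the start; "ft_torque": the same for the moment, N m; "width": opening from 0.0 (shut) to 1.0 (fully open).
Only numpy, scipy, OpenCV 4.12 (cv2) and the standard library are available. Lean on these libraries where they do the work, as an engineer would, in place of code of your own. Each camera call takes 0.05 s, during which the arm holds its last target.

### The job

Load the light cardboard tray on the scale for weighing: gently set one of the two fluted heart-shaped soaps upright in the middle of each half of the tray. Load it evenly, never drop a soap in, and do not let the tray tip or slide on the scale.

Things in the scene. Friction and masses are not known exactly. Their poses are not given: they have to be found in the camera images.
- tray: Light open tray of plain brown cardboard, 60 g, loose on the scale's pan; outside 136 x 264 x 26 mm, walls and floor 4 mm thick (inside 128 x 256 mm). Origin: centre of its underside; z up, own y along its length: the halves lie to +y and -y, their middles 64 mm from the origin. Its ends hang over the pan: a soap at the very end alone, or a hard push down there, tips it.
- scale: Small grey bench scale, fixed, its display towards the robot. Origin on the table under the centre of its square steel pan (110 x 110 mm, top at 40 mm, does not move), z up; body 122 mm wide along its y, which is roughly the tray's length.
- heart_a: Grey heart-shaped soap with straight ribbed sides and flat top; 57 x 65 x 37 mm (own x, y, z), about 85 g, loose, upright on the table. Origin: centre of its underside, z up. A little wider at the top; grasp it across its x. It stands among round rose and dahlia soaps of about 70 to 78 mm, at least 90 mm between centres.
- heart_b: The second grey fluted heart-shaped soap, the same as the first; either may go in either half of the tray, any way round.

How it is judged:
By the outcome, as a careful person would: the job done as asked, in the order asked, and still so for the second after the job is handed in, with the robot touching nothing.
It also fails if it takes over 56 s, if anything falls off the work surface, if the arm or the gripper's body presses on something with over 40 N, if the wrist force passes 120 N, or if a joint passes its speed limit or range.

## Working session

There is one attempt and no reset: what is moved stays moved. The work goes in short steps, Python scripts to look and compute and a shell command to move; the robot and the scene stay as the last step left them, time stands still between calls to the robot, and variables do not carry over. Pictures are saved under pics/ and viewed, and the job is handed in when it is done.

```bash
mkdir -p pics
python3 - <<'E'
from cell import arm,get_image,camera_model
import cv2
print(arm.observe())
for n in("side","top"):
    print(n,camera_model(n)); cv2.imwrite(f"pics/{n}0.png",get_image(n)[:,:,::-1])
E
```

```text
{'clock': 0.0, 'joints': array([ 1.06141339,  0.43523872,  0.02496684,  1.57406787, -0.01159035,
        1.13399481, -0.07510018]), 'dq': array([ 0.0001985 ,  0.00130953,  0.00163179, -0.00129893,  0.0005061 ,
       -0.0015022 , -0.00115175]), 'joint_efforts': array([-3.60805570e-04, -6.67860603e+01,  9.84772369e-01, -3.14465117e+01,
       -6.05715998e-02,  4.28675185e-02,  1.44726982e-04]), 'position': array([ 0.24717188, -0.57380933,  0.40394621]), 'ee_rot': array([-3.07539052e+00, -6.34182483e-01,  7.22194734e-04]), 'force': array([ 0.69628548, -0.0636846 ,  0.01290535]), 'ft_torque': array([-0.00420394, -0.02121163, -0.04365804]), 'width': 0.9999688851210816}
side {'fx': 445.470882978557, 'fy': 445.470882978557, 'cx': 277.61946768310617, 'cy': 209.332989312626, 'position': array([0.36390974, 0.95658027, 0.56981906]), 'orientation': array([-0.32374273,  2.60227568, -1.49573093])}
top {'fx': 444.9127811373545, 'fy': 444.9127811373545, 'cx': 283.69147904804913, 'cy': 197.9364642610806, 'position': array([0.39373711, 0.09371732, 0.94165256]), 'orientation': array([-2.24522788,  1.94345443, -0.20511769])}
```

View pics/top0.png

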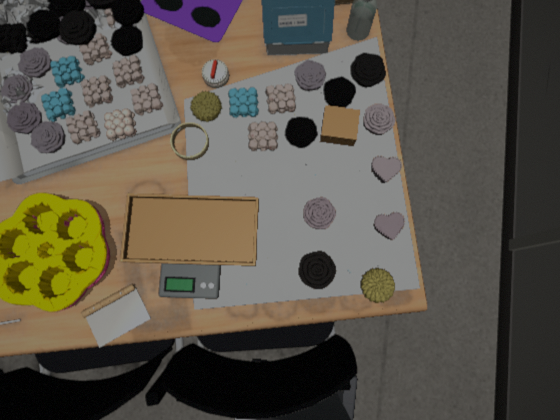

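View pics/side0.png

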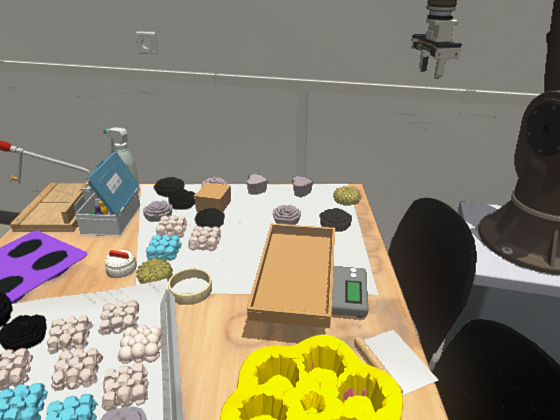

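Top view: hearts near (386,168) and (389,224), tray from about (125,197) to (258,265). I'll measure them more finely.

```bash
cat > h.py <<'E'
import numpy as np,cv2
from scipy.spatial.transform import Rotation as R
from cell import arm,get_image,camera_model
def ray(n,uv,z):
    c=camera_model(n); uv=np.atleast_2d(np.array(uv,float))
    d=np.c_[(uv[:,0]-c['cx'])/c['fx'],(uv[:,1]-c['cy'])/c['fy'],np.ones(len(uv))]@R.from_rotvec(c['orientation']).as_matrix().T
    p=c['position']; return p+d*((z-p[2])/d[:,2])[:,None]
def proj(n,P):
    c=camera_model(n);q=(np.atleast_2d(P)-c['position'])@R.from_rotvec(c['orientation']).as_matrix()
    return np.c_[q[:,0]/q[:,2]*c['fx']+c['cx'],q[:,1]/q[:,2]*c['fy']+c['cy']]
E
python3 - <<'E'
from h import *
t=get_image("top"); s=get_image("side")
def crop(im,u,v,w,h,k):return cv2.resize(im[v:v+h,u:u+w],None,fx=k,fy=k,interpolation=cv2.INTER_NEAREST)
a=crop(t,360,140,50,110,5); b=crop(s,236,165,90,40,5)
cv2.imwrite("pics/hc.png",a[:,:,::-1]);cv2.imwrite("pics/hs.png",b[:,:,::-1])
hsv=cv2.cvtColor(t,cv2.COLOR_RGB2HSV)
for (u,v) in((386,168),(389,224),(386,200)): print(t[v,u],hsv[v,u])
cv2.imwrite("pics/tr.png",crop(t,110,180,160,130,5)[:,:,::-1])
E
```

```text
[123 114 117] [170  19 123]
[116 106 110] [168  22 116]
[137 138 137] [ 60   2 138]
```

View pics/hc.png

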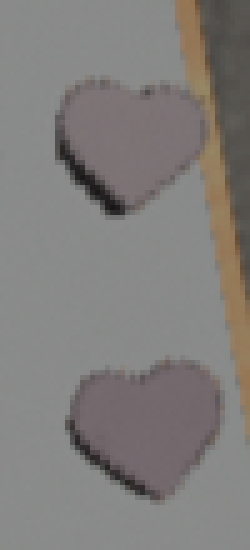

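View pics/hs.png

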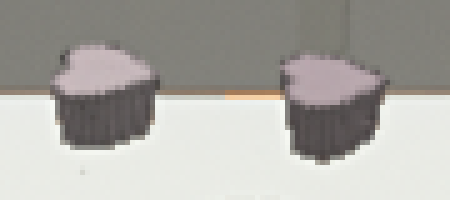

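View pics/tr.png

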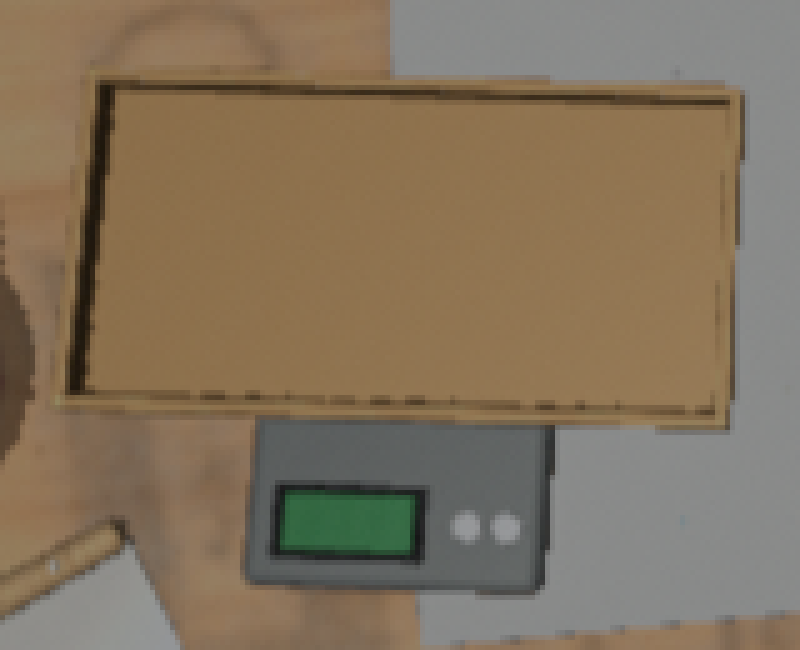

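Run:
```python
from h import *
t=get_image("top")
hsv=cv2.cvtColor(t,cv2.COLOR_RGB2HSV)
def pts(m): 
    c,_=cv2.findContours(m,cv2.RETR_EXTERNAL,cv2.CHAIN_APPROX_NONE); c=max(c,key=cv2.contourArea); return c
for (u,v) in((386,168),(389,224)):
    m=np.zeros(t.shape[:2],np.uint8); w=22
    sub=hsv[v-w:v+w,u-w:u+w]; m[v-w:v+w,u-w:u+w]=((sub[...,1]>9)&(sub[...,0]>140)&(sub[...,2]>85))*255
    m=cv2.morphologyEx(m,cv2.MORPH_OPEN,np.ones((3,3)))
    c=pts(m); P=ray("top",c[:,0,:],0.037)[:,:2]*1000
    # extents by angle
    print("area px",cv2.contourArea(c),"centroid",P.mean(0).round(1))
    M=cv2.moments(c); print(" area cent",ray("top",[M['m10']/M['m00'],M['m01']/M['m00']],0.037).round(4))
    for a in range(0,180,10):
        d=np.array([np.cos(np.radians(a)),np.sin(np.radians(a))]);q=P@d; print(a,round(np.ptp(q)+2,1),end=' | ')
    print()
    h=cv2.convexHull(c,returnPoints=False);df=cv2.convexityDefects(c,h)
    k=df[df[:,0,3].argsort()[::-1][:2],0]; print(" defect",[(c[i[2],0],i[3]/256) for i in k])
    i=[np.argmax(np.linalg.norm(P-P[k[0][2]],axis=1))]; print(" cleft",P[k[0][2]],"tip",P[i[0]])
C=np.array([(96,74),(742,91),(728,428),(56,404)])/5+[109.5,179.5]
Q=ray("top",C,0.066);print(Q.round(4),Q.mean(0)); print([np.linalg.norm(Q[i]-Q[i-1]).round(4) for i in range(4)])
I=np.array([(102,86),(730,103),(716,412),(74,394)])/5+[109.5,179.5]
Q=ray("top",I,0.066);print(Q.round(4),Q.mean(0)); print([np.linalg.norm(Q[i]-Q[i-1]).round(4) for i in range(4)])
```

```text
area px 445.5 centroid [687.  -78.1]
 area cent [[ 0.6857 -0.0785  0.037 ]]
0 53.0 | 10 53.0 | 20 55.6 | 30 56.5 | 40 55.8 | 50 55.4 | 60 57.5 | 70 58.9 | 80 60.5 | 90 61.4 | 100 61.5 | 110 61.0 | 120 59.3 | 130 58.1 | 140 55.2 | 150 56.0 | 160 55.6 | 170 55.1 | 
 defect [(array([384, 159], dtype=int32), np.float64(1.91015625)), (array([374, 168], dtype=int32), np.float64(0.7421875))]
 cleft [702.63184997 -72.62528343] tip [657.72385401 -83.27148036]
area px 489.5 centroid [565.8 -97.2]
 area cent [[ 0.5655 -0.0973  0.037 ]]
0 56.0 | 10 53.7 | 20 54.8 | 30 57.5 | 40 58.5 | 50 57.8 | 60 56.3 | 70 58.0 | 80 59.9 | 90 60.1 | 100 60.6 | 110 62.0 | 120 61.5 | 130 59.9 | 140 57.9 | 150 56.7 | 160 56.8 | 170 57.2 | 
 defect [(array([388, 216], dtype=int32), np.float64(2.3125)), (array([395, 235], dtype=int32), np.float64(1.0))]
 cleft [581.65590771 -92.57308094] tip [ 538.03960566 -108.96364757]
[[0.5451 0.4358 0.066 ]
 [0.5754 0.1762 0.066 ]
 [0.4417 0.1606 0.066 ]
 [0.4131 0.4225 0.066 ]] [0.49384456 0.29874506 0.066     ]
[np.float64(0.1326), np.float64(0.2614), np.float64(0.1346), np.float64(0.2635)]
[[0.5406 0.4323 0.066 ]
 [0.5699 0.1802 0.066 ]
 [0.4472 0.1662 0.066 ]
 [0.418  0.4163 0.066 ]] [0.49388816 0.2987492  0.066     ]
[np.float64(0.1236), np.float64(0.2538), np.float64(0.1235), np.float64(0.2519)]
```

Run:
```python
from h import *
o=np.array([360,140])-.5
for n,cl,tp in(("a",(148,94),(121,209)),("b",(140,380),(158,499))):
    P=ray("top",np.array([cl,tp])/5+o+0.0,0.037)[:,:2]*1000
    d=P[0]-P[1];print(n,P.round(1),np.linalg.norm(d).round(1),np.degrees(np.arctan2(d[1],d[0])).round(1),"mid",P.mean(0))
o=np.array([236,165])-.5
for n,pp in(("a",[(157,80),(52,82),(75,62),(95,45)]),("b",[(385,83),(282,62),(283,80),(290,92)])):
    print(n,(ray("side",np.array(pp)/5+o,0.037)[:,:2]*1000).round(1))
# side base check
print((ray("side",np.array([(323,160),(85,148)])/5+o,0.0)*1000).round(1))
b=cv2.resize(get_image("side")[170:202,240:316],None,fx=10,fy=10,interpolation=cv2.INTER_CUBIC)
cv2.imwrite("pics/hs2.png",b[:,:,::-1])
a=cv2.resize(get_image("top")[150:245,365:410],None,fx=8,fy=8,interpolation=cv2.INTER_CUBIC)
cv2.imwrite("pics/hc2.png",cv2.convertScaleAbs(np.hstack([a[:280],a[420:700]])[:,:,::-1],alpha=1.5))
```

```text
a [[705.7 -83.2]
 [653.9 -76.7]] 52.2 -7.1 mid [679.82378791 -79.93370904]
b [[ 582.6  -91.5]
 [ 534.5 -103.4]] 49.5 13.9 mid [558.54641026 -97.40957175]
a [[ 652.9  -71.6]
 [ 706.6  -55.6]
 [ 701.8  -81.8]
 [ 697.4 -104.8]]
b [[ 534.1  -98.1]
 [ 592.9 -109.4]
 [ 587.6  -88.2]
 [ 580.9  -75.2]]
[[561.6 -72.6   0. ]
 [688.9 -54.4   0. ]]
```

View pics/hs2.png

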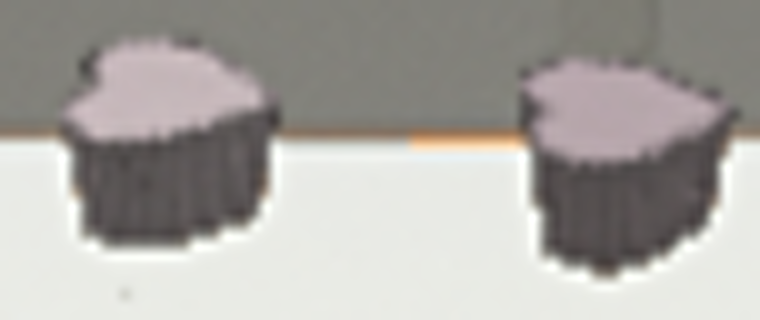

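View pics/hc2.png

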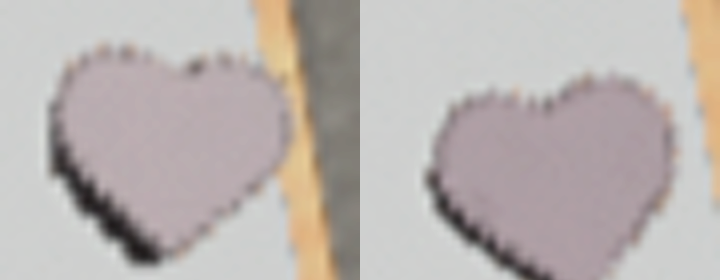

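```bash
cat >> h.py <<'E'
def to(g,yaw):
    "shift/turn so that grasp point is at g (m), pointing down, tool y at yaw deg"
    s=arm.observe();Rc=R.from_rotvec(s['ee_rot']).as_matrix()
    best=None
    for k in(0,180):
        a=np.radians(yaw+k);y=np.array([np.cos(a),np.sin(a),0]);z=np.array([0,0,-1.]);x=np.cross(y,z)
        r=R.from_matrix(Rc.T@np.c_[x,y,z]).as_rotvec()
        if best is None or np.linalg.norm(r)<np.linalg.norm(best): best=r
    d=Rc.T@(np.array(g)+[0,0,.159]-s['position'])*1000
    print("shift",d.round(1),"turn",best.round(4))
E
python3 - <<'E'
from h import *
to((.562,-.0965,.15),12);to((.562,-.0965,.023),12)
E
```

```text
shift [ 478.  -314.    95.7] turn [-2.0000e-04 -1.0000e-04 -1.3735e+00]
shift [ 478.  -313.9  222.7] turn [-2.0000e-04 -1.0000e-04 -1.3735e+00]
```

```bash
python3 -m pendant '[[[20,-13,5,0,0,-0.06,-1],[60,-40,12,0,0,-0.17,-0.9],[110,-72,22,0,0,-0.31,-0.8],[160,-105,32,0,0,-0.46,-0.65],[210,-138,42,0,0,-0.6,-0.65],[260,-171,52,0,0,-0.75,-0.65],[310,-204,62,0,0,-0.89,-0.65],[360,-236,72,0,0,-1.03,-0.65],[405,-266,82,0,0,-1.16,-0.65],[440,-289,90,0,0,-1.27,-0.65],[465,-305,95,0,0,-1.34,-0.65],[478,-314,96,0,0,-1.373,-0.65],[478,-314,96,0,0,-1.373,-0.65],[478,-314,96,0,0,-1.373,-0.65]]]'
python3 - <<'E'
from h import *
to((.562,-.0965,.023),12)
cv2.imwrite("pics/t1.png",get_image("top")[:,:,::-1]);cv2.imwrite("pics/s1.png",get_image("side")[:,:,::-1])
E
```

```text
clock: 2.1
position: [0.5615, -0.098, 0.3088]
ee_rot: [1.981, 2.438, -0.002]
force: [-0.4, 0.4, -0.4]
width: 0.823
shift [  1.5   0.8 126.8] turn [-0.0006  0.0009 -0.0033]
```

View pics/t1.png

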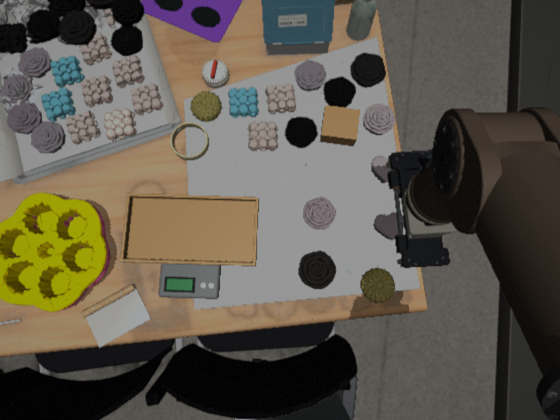

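View pics/s1.png

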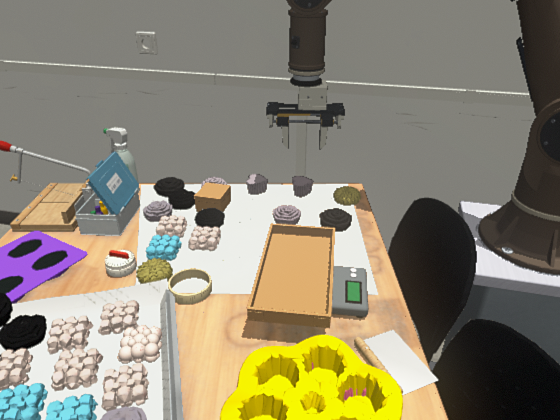

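The gripper hangs over heart b (fingers in side view at ~(303,135), above the heart at (302,185)). Descend and grip.

```bash
python3 -m pendant '[[[1,1,20,0,0,0,-0.65],[1.5,1,50,0,0,0,-0.65],[1.5,1,80,0,0,0,-0.65],[1.5,1,103,0,0,0,-0.65],[1.5,1,119,0,0,0,-0.65],[1.5,1,127,0,0,0,-0.65],[1.5,1,127,0,0,0,-0.65],[1.5,1,127,0,0,0,-0.65]]]'
python3 - <<'E'
from h import *
to((.562,-.0965,.023),12)
s=cv2.resize(get_image("side")[140:220,220:360],None,fx=5,fy=5);cv2.imwrite("pics/s2.png",s[:,:,::-1])
E
```

```text
clock: 3.2
position: [0.5631, -0.0949, 0.1825]
ee_rot: [1.977, 2.44, 0.001]
force: [-0.2, -0.1, -0.0]
width: 0.829
shift [-1.4 -1.4  0.5] turn [ 0.0011  0.0004 -0.0006]
```

View pics/s2.png

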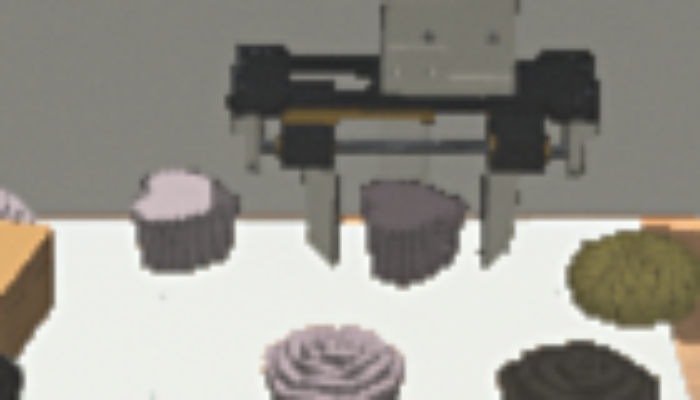

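The heart (363–468 in the crop) sits centred between the jaws (338 and 485). Close.

```bash
python3 -m pendant '[[[0,0,0,0,0,0,-0.5],[0,0,0,0,0,0,-0.35],[0,0,0,0,0,0,-0.25],[0,0,0,0,0,0,-0.15],[0,0,0,0,0,0,0],[0,0,0,0,0,0,0.3],[0,0,0,0,0,0,0.3],[0,0,0,0,0,0,0.3]]]' 12
python3 - <<'E'
from h import *
s=cv2.resize(get_image("side")[140:220,220:360],None,fx=5,fy=5);cv2.imwrite("pics/s3.png",s[:,:,::-1])
E
```

```text
clock: 4.25
position: [0.5626, -0.0949, 0.1818]
ee_rot: [-1.978, -2.441, 0.0]
force: [-1.5, 1.1, 4.2]
width: 0.603
```

View pics/s3.png

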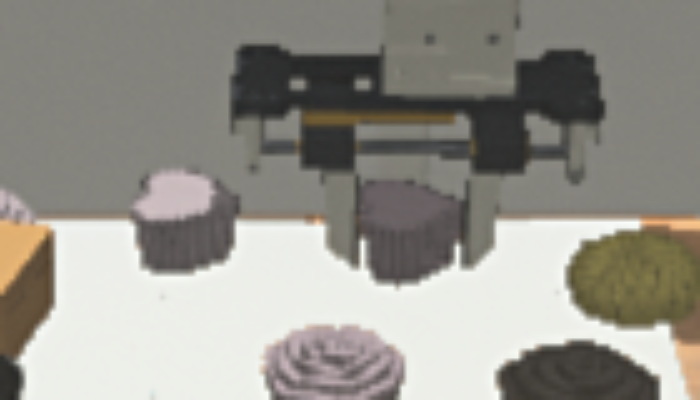

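Gripped at 55 mm, which fits the given size. Lift and check.

```bash
python3 -m pendant '[[[0,0,-5,0,0,0,0.3],[0,0,-15,0,0,0,0.3],[0,0,-35,0,0,0,0.3],[0,0,-60,0,0,0,0.3],[0,0,-85,0,0,0,0.3],[0,0,-105,0,0,0,0.3],[0,0,-118,0,0,0,0.3],[0,0,-122,0,0,0,0.3],[0,0,-122,0,0,0,0.3]]]' 15
python3 - <<'E'
from h import *
s=cv2.resize(get_image("side")[100:220,220:360],None,fx=5,fy=5);cv2.imwrite("pics/s4.png",s[:,:,::-1])
to((.501,.2351,.15),6.4);to((.4866,.3623,.15),6.4)
E
```

```text
clock: 5.42
position: [0.5626, -0.0949, 0.3035]
ee_rot: [-1.978, -2.441, 0.0]
force: [0.4, -0.3, -1.0]
width: 0.603
shift [335.6   8.2  -5.8] turn [-0.0008 -0.0002  0.0972]
shift [463.   20.5  -5.7] turn [-0.0008 -0.0002  0.0972]
```

View pics/s4.png

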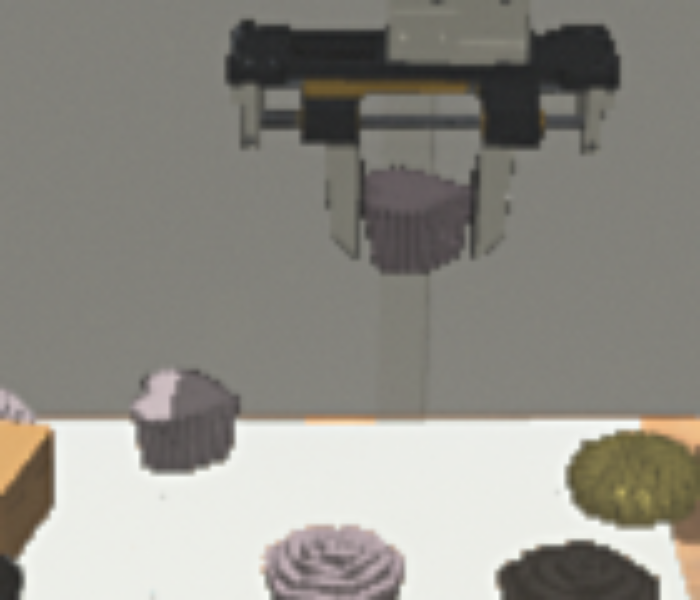

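Soap held level. Carry it to above the far half.

```bash
python3 -m pendant '[[[8,0,0,0,0,0,0.3],[28,1,-1,0,0,0.006,0.3],[58,2,-2,0,0,0.012,0.3],[96,4,-2,0,0,0.02,0.3],[136,6,-3,0,0,0.03,0.3],[176,8,-3,0,0,0.04,0.3],[216,10,-4,0,0,0.05,0.3],[256,12,-4,0,0,0.06,0.3],[296,14,-5,0,0,0.065,0.3],[336,16,-5,0,0,0.07,0.3],[372,17,-5,0,0,0.08,0.3],[404,18,-5,0,0,0.085,0.3],[430,19,-6,0,0,0.09,0.3],[448,20,-6,0,0,0.095,0.3],[459,20,-6,0,0,0.097,0.3],[463,20.5,-6,0,0,0.097,0.3],[463,20.5,-6,0,0,0.097,0.3]]]'
python3 - <<'E'
from h import *
print(arm.observe()['force'])
to((.4866,.3623,.0678),6.4)
s=get_image("side");cv2.imwrite("pics/s5.png",s[:,:,::-1])
s=get_image("top");cv2.imwrite("pics/t5.png",s[:,:,::-1])
E
```

```text
clock: 7.6
position: [0.487, 0.3618, 0.3095]
ee_rot: [2.094, 2.341, -0.001]
force: [-0.9, 0.2, -0.9]
width: 0.602
[-0.9407028   0.17761954 -0.8762621 ]
shift [ 0.6 -0.3 82.7] turn [-0.0001  0.0006 -0.0003]
```

View pics/s5.png

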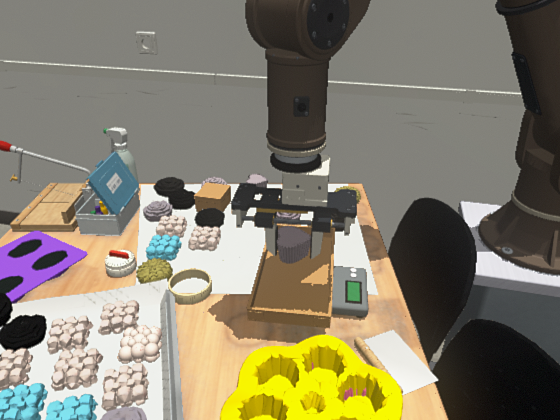

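View pics/t5.png

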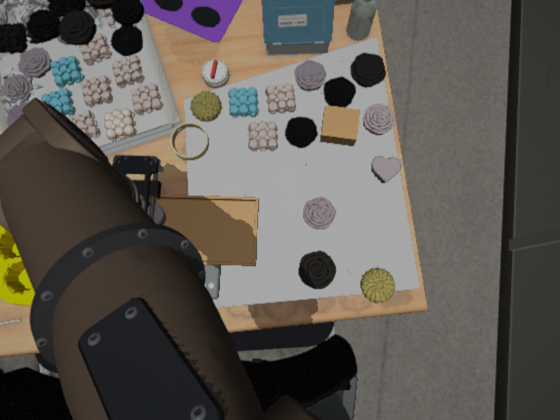

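Soap is over the far half; the tray sits untouched. I'll cross-check the tray from the first side picture, and move down meanwhile.

Run:
```python
from h import *
s=cv2.imread("pics/side0.png");b=cv2.resize(s[215:340,240:345],None,fx=4.8,fy=4.8,interpolation=cv2.INTER_CUBIC);cv2.imwrite("pics/str.png",b)
a=np.array
m=a([.4938,.2987]);ey=a([-.112,.9937]);ex=a([.9937,.112])
for sy in(1,-1):
  for sx in(1,-1):
    p=m+sx*.068*ex+sy*.132*ey; print(sx,sy,((proj("side",[*p,.066])[0]-[240,215])*4.8).round(0))
```

```text
1 1 [ 33. 442.]
-1 1 [435. 480.]
1 -1 [148.  35.]
-1 -1 [454.  57.]
```

View pics/str.png

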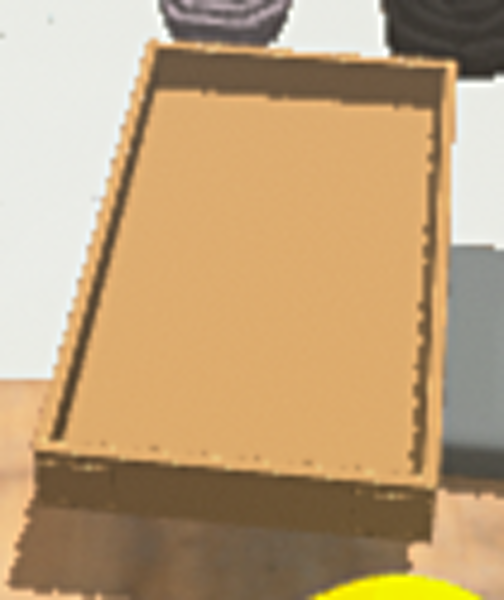

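Side-view corners agree with the top-view estimate within ~1.5 px. Descend.

```bash
python3 -m pendant '[[[0.5,0,6,0,0,0,0.3],[1,0,18,0,0,0,0.3],[1,0,33,0,0,0,0.3],[1,0,48,0,0,0,0.3],[1,0,60,0,0,0,0.3],[1,0,69,0,0,0,0.3],[1,0,75,0,0,0,0.3],[1,0,78,0,0,0,0.3],[1,0,79,0,0,0,0.3],[1,0,79,0,0,0,0.3]]]'
python3 - <<'E'
from h import *
print(arm.observe()['force'])
s=cv2.resize(get_image("side")[170:330,220:370],None,fx=4,fy=4);cv2.imwrite("pics/s6.png",s[:,:,::-1])
E
```

```text
clock: 8.95
position: [0.4867, 0.3634, 0.231]
ee_rot: [2.094, 2.342, 0.001]
force: [0.1, 0.0, -0.4]
width: 0.6
[ 0.08517972  0.03850736 -0.44457676]
```

View pics/s6.png

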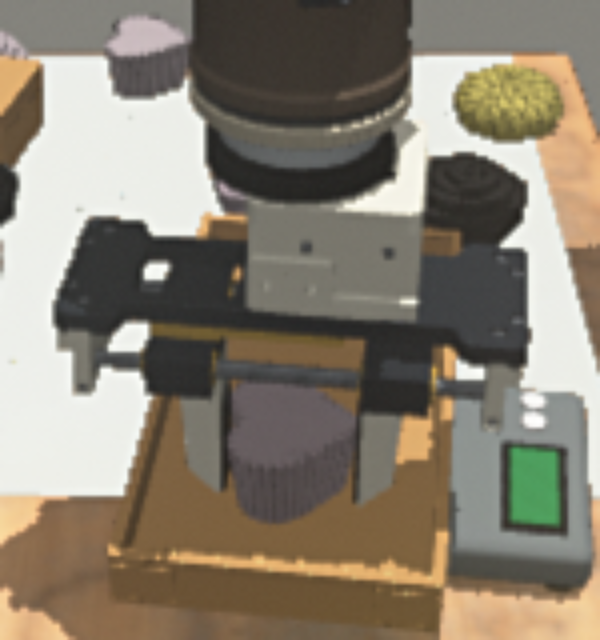

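Soap hovers inside the far half, clear of the walls. Slow final approach.

```bash
python3 -m pendant '[[[0,0,1.5,0,0,0,0.3],[0,0,3,0,0,0,0.3],[0,0,3.7,0,0,0,0.3],[0,0,4.2,0,0,0,0.3],[0,0,4.2,0,0,0,0.3]]]'
python3 - <<'E'
from h import *
print(arm.observe()['force'])
E
```

```text
clock: 9.62
position: [0.4866, 0.3633, 0.2265]
ee_rot: [2.094, 2.342, -0.0]
force: [-0.3, -0.1, -0.7]
width: 0.606
[-0.27537756 -0.07981685 -0.74004568]
```

```bash
python3 -m pendant '[[[0,0,0.3,0,0,0,0.3],[0,0,0.6,0,0,0,0.3],[0,0,0.6,0,0,0,0.3]]]'
python3 - <<'E'
from h import *
print(arm.observe()['force'])
E
```

```text
clock: 10.0
position: [0.4867, 0.3633, 0.2259]
ee_rot: [2.094, 2.342, 0.0]
force: [-0.3, 0.7, -0.5]
width: 0.607
[-0.28499883  0.74583888 -0.47655016]
```

```bash
python3 -m pendant '[[[0,0,0.3,0,0,0,0.3],[0,0,0.6,0,0,0,0.3],[0,0,0.6,0,0,0,0.3]]]'
python3 - <<'E'
from h import *
print(arm.observe()['force'])
s=cv2.resize(get_image("side")[200:330,230:350],None,fx=4.5,fy=4.5);cv2.imwrite("pics/s7.png",s[:,:,::-1])
E
```

```text
clock: 10.38
position: [0.4867, 0.3635, 0.2257]
ee_rot: [2.094, 2.342, 0.001]
force: [-1.3, -1.9, 4.9]
width: 0.604
[-1.33909968 -1.88130385  4.88830537]
```

View pics/s7.png

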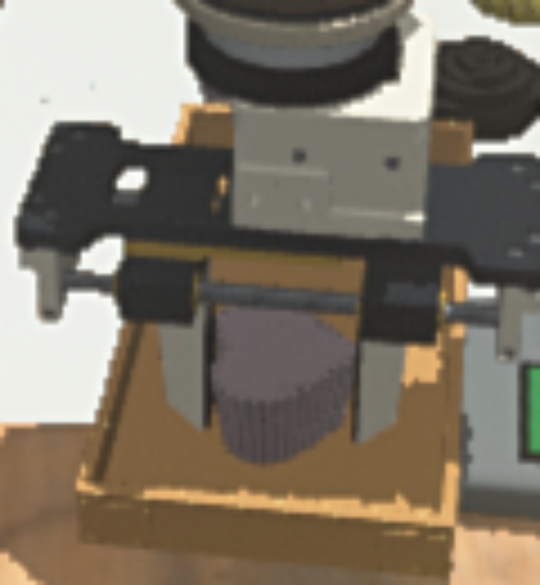

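Contact felt (≈5 N). Ease back slightly, then release slowly.

```bash
python3 -m pendant '[[[0,0,-0.5,0,0,0,0.3],[0,0,-0.5,0,0,0,0.3]]]' 6
python3 - <<'E'
from h import *
print(arm.observe()['force'])
E
```

```text
clock: 10.68
position: [0.4867, 0.3633, 0.2258]
ee_rot: [2.094, 2.342, 0.0]
force: [-0.3, -0.3, 2.1]
width: 0.611
[-0.32328308 -0.27798584  2.07579452]
```

```bash
python3 -m pendant '[[[0,0,-0.2,0,0,0,-0.1],[0,0,-0.2,0,0,0,-0.2],[0,0,-0.2,0,0,0,-0.25],[0,0,-0.2,0,0,0,-0.32],[0,0,-0.2,0,0,0,-0.42],[0,0,-0.2,0,0,0,-0.52],[0,0,-0.2,0,0,0,-0.52]]]'
python3 - <<'E'
from h import *
print(arm.observe()['force'])
s=cv2.resize(get_image("side")[200:330,230:350],None,fx=4.5,fy=4.5);cv2.imwrite("pics/s8.png",s[:,:,::-1])
E
```

```text
clock: 11.55
position: [0.4867, 0.3633, 0.226]
ee_rot: [2.094, 2.342, -0.0]
force: [0.2, -0.1, 0.3]
width: 0.759
[ 0.21878723 -0.09219642  0.29983427]
```

View pics/s8.png

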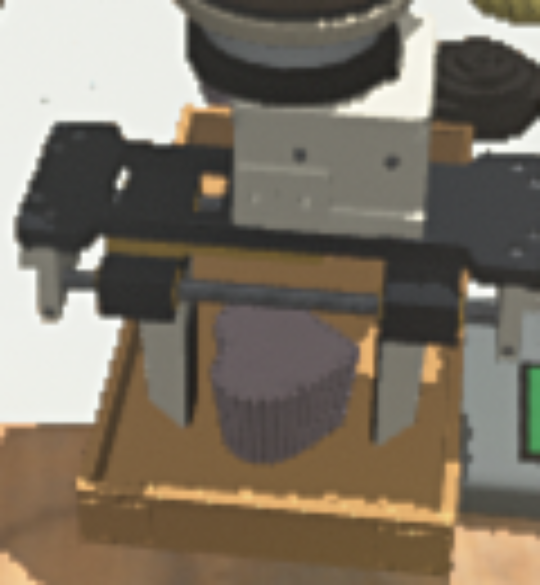

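Soap stands free between the open jaws (gaps at 192–213 and 355–375). Lift straight up.

```bash
python3 -m pendant '[[[0,0,-4,0,0,0,-0.52],[0,0,-14,0,0,0,-0.52],[0,0,-30,0,0,0,-0.52],[0,0,-50,0,0,0,-0.52],[0,0,-68,0,0,0,-0.52],[0,0,-80,0,0,0,-0.52],[0,0,-84,0,0,0,-0.65]]]'
python3 - <<'E'
from h import *
to((.682,-.079,.15),-8)
E
```

```text
clock: 12.48
position: [0.4868, 0.3634, 0.3111]
ee_rot: [2.094, 2.342, 0.002]
force: [-1.0, 1.4, 0.1]
width: 0.808
shift [-461.4  144.6    2. ] turn [ 0.0011 -0.0008  0.2514]
```

```bash
python3 -m pendant '[[[-10,3,0,0,0,0.005,-0.65],[-32,10,0,0,0,0.017,-0.65],[-64,20,0,0,0,0.035,-0.65],[-104,33,0,0,0,0.057,-0.65],[-150,47,0,0,0,0.08,-0.65],[-198,62,0,0,0,0.108,-0.65],[-246,77,0,0,0,0.134,-0.65],[-294,92,1,0,0,0.16,-0.65],[-340,107,1,0,0,0.185,-0.65],[-382,120,1,0,0,0.208,-0.65],[-418,131,2,0,0,0.228,-0.65],[-444,139,2,0,0,0.242,-0.65],[-458,143,2,0,0,0.25,-0.65],[-461.5,144.5,2,0,0,0.2515,-0.65],[-461.5,144.5,2,0,0,0.2515,-0.65],[-461.5,144.5,2,0,0,0.2515,-0.65]]]'
python3 - <<'E'
from h import *
to((.682,-.079,.023),-8)
t=get_image("top");cv2.imwrite("pics/t9.png",t[:,:,::-1])
s=get_image("side");cv2.imwrite("pics/s9.png",s[:,:,::-1])
E
```

```text
clock: 14.48
position: [0.6816, -0.0775, 0.3082]
ee_rot: [-2.368, -2.063, -0.001]
force: [0.3, 0.2, 0.4]
width: 0.826
shift [ -1.5   0.6 126.2] turn [-0.0001 -0.0007  0.0022]
```

View pics/t9.png

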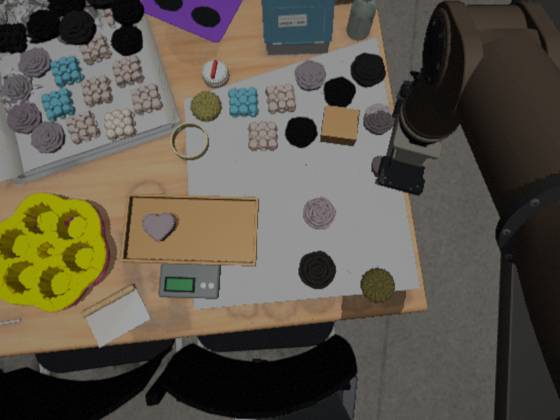

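View pics/s9.png

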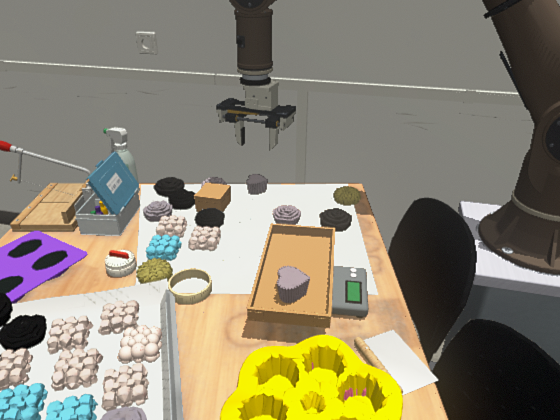

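Soap 1 stands in the left half at about (158,226) top view; the tray is unmoved. Check the rose clearance near heart a, and descend.

```bash
python3 - <<'E'
from h import *
print(ray("top",[(378,118),(376,133)],.03).round(3))
E
python3 -m pendant '[[[-1,0.5,20,0,0,0,-0.65],[-1.5,0.5,50,0,0,0,-0.65],[-1.5,0.5,72,0,0,0,-0.65],[-1.5,0.5,80,0,0,0,-0.65],[-1.5,0.5,80,0,0,0,-0.65]]]'
python3 - <<'E'
from h import *
to((.682,-.079,.023),-8)
s=cv2.resize(get_image("side")[110:220,200:330],None,fx=5,fy=5);cv2.imwrite("pics/s10.png",s[:,:,::-1])
E
```

```text
[[ 0.796 -0.052  0.03 ]
 [ 0.761 -0.051  0.03 ]]
clock: 15.2
position: [0.6818, -0.0806, 0.2272]
ee_rot: [-2.37, -2.061, 0.001]
force: [0.5, 0.4, 0.9]
width: 0.823
shift [ 1.7 -0.  45.2] turn [-0.0014  0.0001  0.0002]
```

View pics/s10.png

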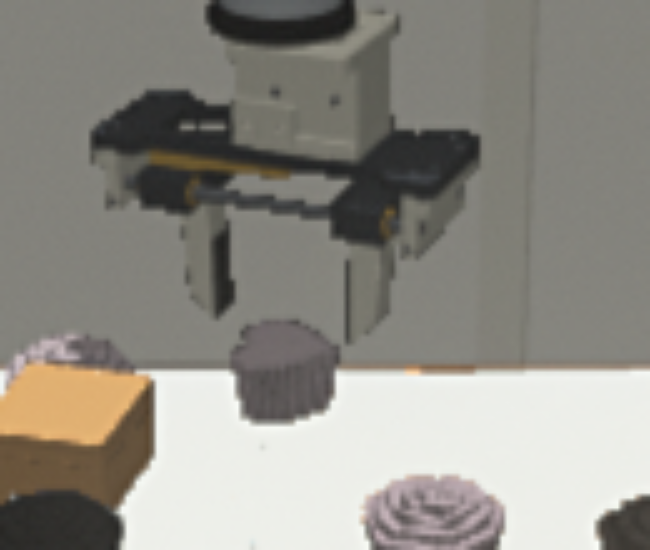

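Heart (232–338) is well between the fingers (232, 346). Down and grip.

```bash
python3 -m pendant '[[[1,0,8,0,0,0,-0.65],[1.5,0,22,0,0,0,-0.65],[1.5,0,36,0,0,0,-0.65],[1.5,0,44,0,0,0,-0.65],[1.5,0,45,0,0,0,-0.65],[1.5,0,45,0,0,0,-0.5],[1.5,0,45,0,0,0,-0.35],[1.5,0,45,0,0,0,-0.25],[1.5,0,45,0,0,0,-0.15],[1.5,0,45,0,0,0,0],[1.5,0,45,0,0,0,0.3],[1.5,0,45,0,0,0,0.3],[1.5,0,45,0,0,0,0.3]]]' 12
python3 - <<'E'
from h import *
s=cv2.resize(get_image("side")[120:220,200:330],None,fx=5,fy=5);cv2.imwrite("pics/s11.png",s[:,:,::-1])
E
```

```text
clock: 16.88
position: [0.6826, -0.0793, 0.1834]
ee_rot: [2.371, 2.061, 0.001]
force: [2.1, -0.6, 4.9]
width: 0.628
```

View pics/s11.png

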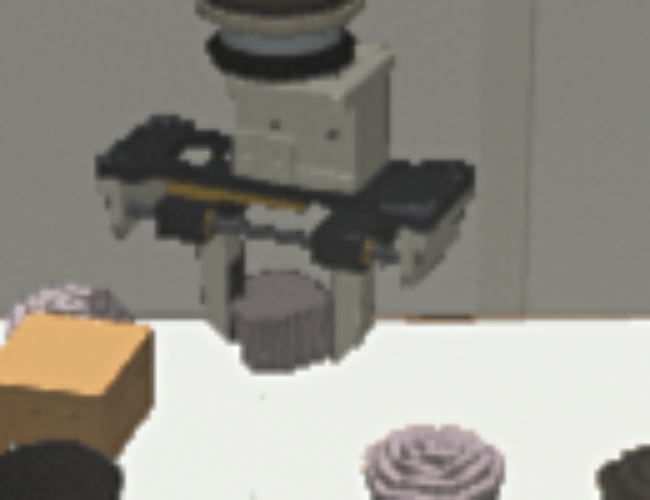

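```bash
python3 -m pendant '[[[0,0,-4,0,0,0,0.3],[0,0,-12,0,0,0,0.3],[0,0,-24,0,0,0,0.3],[0,0,-36,0,0,0,0.3],[0,0,-44,0,0,0,0.3],[0,0,-48,0,0,0,0.3],[0,0,-48,0,0,0,0.3]]]' 15
python3 - <<'E'
from h import *
print(arm.observe()['force'])
s=cv2.resize(get_image("side")[90:220,200:330],None,fx=4.6,fy=4.6);cv2.imwrite("pics/s12.png",s[:,:,::-1])
E
```

```text
clock: 17.8
position: [0.6823, -0.0792, 0.2313]
ee_rot: [2.371, 2.061, 0.0]
force: [0.4, 0.2, -1.1]
width: 0.629
[ 0.41926516  0.17990223 -1.08469168]
```

View pics/s12.png

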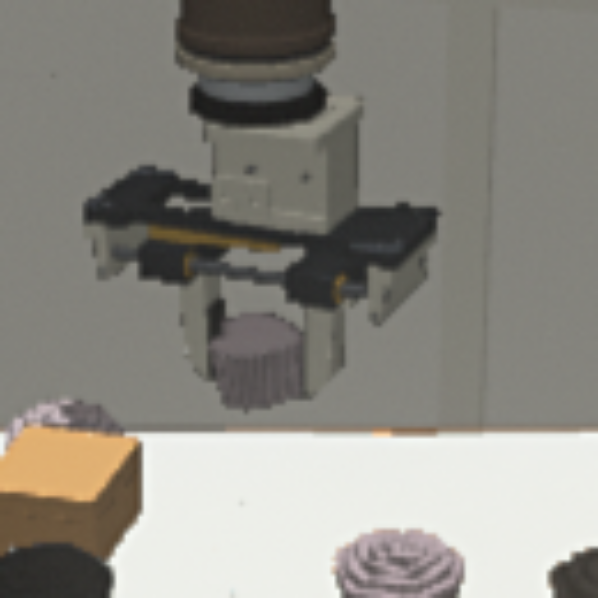

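Run:
```python
from h import *
t=cv2.cvtColor(cv2.imread("pics/t9.png"),cv2.COLOR_BGR2RGB);hsv=cv2.cvtColor(t,cv2.COLOR_RGB2HSV)
m=np.zeros(t.shape[:2],np.uint8);sub=hsv[203:250,136:185];m[203:250,136:185]=((sub[...,1]<70)&(sub[...,2]>60))*255
c,_=cv2.findContours(m,0,1);c=max(c,key=cv2.contourArea)
print(cv2.contourArea(c),cv2.boundingRect(c))
P=ray("top",c[:,0],.081)[:,:2];m_=np.array([.4938,.2987]);ey=np.array([-.112,.9937]);ex=np.array([.9937,.112])
print("tray frame x",((P-m_)@ex).min(),((P-m_)@ex).max(),"y",((P-m_)@ey).min(),((P-m_)@ey).max())
a=cv2.imread("pics/top0.png").astype(int);b=cv2.imread("pics/t9.png").astype(int)
d=np.abs(a-b).sum(2)[185:310,105:275]
cv2.imwrite("pics/diff.png",cv2.resize(np.hstack([np.clip(d,0,255).astype(np.uint8)]),None,fx=4,fy=4))
to((.501,.2351,.15),6.4)
```

```text
623.5 (142, 213, 33, 29)
tray frame x -0.02784993811425207 0.027921121534320827 y 0.03001434216491323 0.09351012579688549
shift [ 286.1 -223.2  -78.1] turn [-2.000e-04  1.000e-04 -2.513e-01]
```

View pics/diff.png

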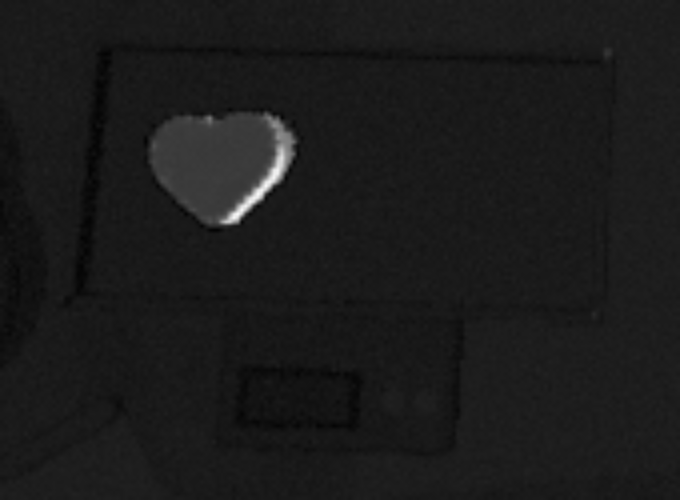

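The tray hasn't shifted (difference image shows only the soap); soap 1 is centred in its half (x≈0, y≈62 mm). Now carry the second.

```bash
python3 -m pendant '[[[0,0,-12,0,0,0,0.3],[4,-3,-34,0,0,-0.004,0.3],[15,-12,-56,0,0,-0.013,0.3],[34,-27,-72,0,0,-0.03,0.3],[62,-48,-77,0,0,-0.055,0.3],[94,-73,-78,0,0,-0.083,0.3],[126,-98,-78,0,0,-0.11,0.3],[158,-123,-78,0,0,-0.139,0.3],[190,-148,-78,0,0,-0.167,0.3],[220,-171,-78,0,0,-0.193,0.3],[246,-192,-78,0,0,-0.216,0.3],[266,-208,-78,0,0,-0.234,0.3],[279,-218,-78,0,0,-0.245,0.3],[285,-222,-78,0,0,-0.251,0.3],[286,-223,-78,0,0,-0.251,0.3],[286,-223,-78,0,0,-0.251,0.3]]]'
python3 - <<'E'
from h import *
print(arm.observe()['force'])
to((.501,.2355,.0684),6.4)
E
```

```text
clock: 19.85
position: [0.5017, 0.2343, 0.309]
ee_rot: [2.096, 2.34, -0.001]
force: [-0.2, -0.8, -0.5]
width: 0.629
[-0.24732238 -0.80598647 -0.48434982]
shift [ 1.3 -0.5 81.6] turn [ 0.      0.0005 -0.0016]
```

```bash
python3 -m pendant '[[[0.5,-0.5,6,0,0,0,0.3],[1,-0.5,18,0,0,0,0.3],[1,-0.5,33,0,0,0,0.3],[1,-0.5,48,0,0,0,0.3],[1,-0.5,60,0,0,0,0.3],[1,-0.5,69,0,0,0,0.3],[1,-0.5,74,0,0,0,0.3],[1,-0.5,76,0,0,0,0.3],[1,-0.5,76,0,0,0,0.3]]]'
python3 - <<'E'
from h import *
print(arm.observe()['force'])
s=cv2.resize(get_image("side")[150:330,220:370],None,fx=3.3,fy=3.3);t=cv2.resize(get_image("top")[180:320,110:290],None,fx=3.3,fy=3.3)
cv2.imwrite("pics/s13.png",s[:,:,::-1]);cv2.imwrite("pics/t13.png",t[:,:,::-1])
E
```

```text
clock: 20.98
position: [0.5007, 0.236, 0.2332]
ee_rot: [2.094, 2.342, 0.0]
force: [0.4, 0.2, -0.3]
width: 0.622
[ 0.44219315  0.16835174 -0.29659957]
```

View pics/s13.png

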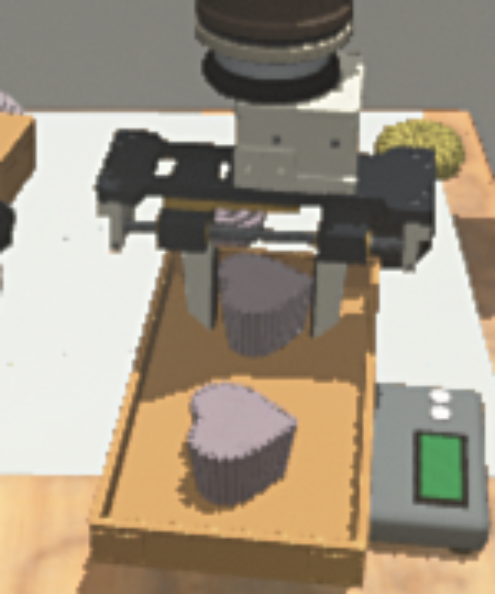

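Second soap hovers in the near half, clear of walls. Slow approach, expected contact at TCP z≈0.2274.

```bash
python3 -m pendant '[[[0,0,1.5,0,0,0,0.3],[0,0,3,0,0,0,0.3],[0,0,3.8,0,0,0,0.3],[0,0,4.2,0,0,0,0.3],[0,0,4.2,0,0,0,0.3]]]'
```

```text
clock: 21.7
position: [0.5006, 0.236, 0.2288]
ee_rot: [-2.094, -2.342, 0.0]
force: [0.2, -0.1, -1.2]
width: 0.625
```

```bash
python3 -m pendant '[[[0,0,0.4,0,0,0,0.3],[0,0,0.4,0,0,0,0.3],[0,0,0.4,0,0,0,0.3]]]'
```

```text
clock: 22.08
position: [0.5006, 0.2359, 0.2284]
ee_rot: [2.094, 2.342, -0.0]
force: [-0.1, 0.0, -0.4]
width: 0.623
```

```bash
python3 -m pendant '[[[0,0,0.4,0,0,0,0.3],[0,0,0.4,0,0,0,0.3],[0,0,0.4,0,0,0,0.3]]]'
```

```text
clock: 22.45
position: [0.5006, 0.236, 0.228]
ee_rot: [2.094, 2.342, -0.0]
force: [-0.5, 0.0, -1.6]
width: 0.626
```

```bash
python3 -m pendant '[[[0,0,0.4,0,0,0,0.3],[0,0,0.4,0,0,0,0.3],[0,0,0.4,0,0,0,0.3]]]'
```

```text
clock: 22.82
position: [0.5006, 0.236, 0.2276]
ee_rot: [2.094, 2.342, -0.0]
force: [-0.0, 0.3, -1.4]
width: 0.629
```

```bash
python3 -m pendant '[[[0,0,0.3,0,0,0,0.3],[0,0,0.3,0,0,0,0.3],[0,0,0.3,0,0,0,0.3]]]'
```

```text
clock: 23.2
position: [0.5007, 0.2359, 0.2274]
ee_rot: [2.094, 2.342, 0.0]
force: [0.1, -0.7, 2.9]
width: 0.627
```

Light contact (~3.5 N) at the predicted height. Release with a slight ease.

```bash
python3 -m pendant '[[[0,0,-0.2,0,0,0,0.3],[0,0,-0.2,0,0,0,0],[0,0,-0.2,0,0,0,-0.2],[0,0,-0.2,0,0,0,-0.26],[0,0,-0.2,0,0,0,-0.34],[0,0,-0.2,0,0,0,-0.44],[0,0,-0.2,0,0,0,-0.54],[0,0,-0.2,0,0,0,-0.54]]]' 6
python3 - <<'E'
from h import *
s=cv2.resize(get_image("side")[150:330,220:370],None,fx=3.3,fy=3.3);cv2.imwrite("pics/s14.png",s[:,:,::-1])
E
```

```text
clock: 24.2
position: [0.5006, 0.236, 0.2275]
ee_rot: [2.094, 2.342, 0.0]
force: [0.1, -0.8, -1.4]
width: 0.769
```

View pics/s14.png

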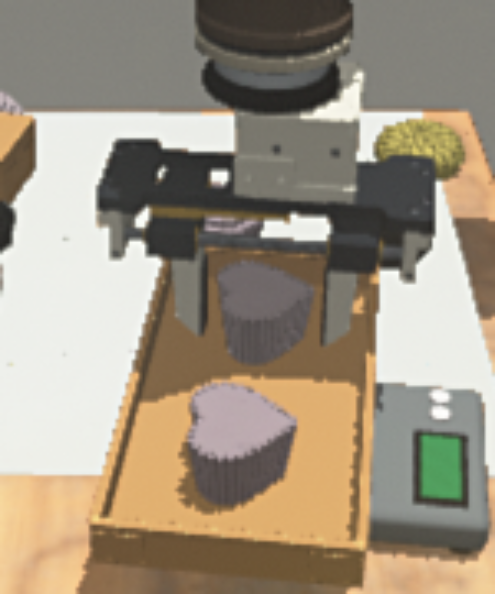

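Both stand; the fingers are clear on both sides. Lift and retreat.

```bash
python3 -m pendant '[[[0,0,-4,0,0,0,-0.54],[0,0,-14,0,0,0,-0.54],[0,0,-30,0,0,0,-0.54],[0,0,-50,0,0,0,-0.54],[0,0,-72,0,0,0,-0.54],[0,0,-95,0,0,0,-0.6],[-20,0,-115,0,0,0,-0.7],[-60,0,-125,0,0,0,-0.7],[-110,0,-130,0,0,0,-0.7],[-160,0,-130,0,0,0,-0.7],[-210,0,-130,0,0,0,-0.7],[-260,0,-130,0,0,0,-0.7],[-300,0,-130,0,0,0,-0.7],[-325,0,-130,0,0,0,-0.7],[-335,0,-130,0,0,0,-0.7],[-335,0,-130,0,0,0,-0.7]]]'
python3 - <<'E'
from h import *
t=get_image("top");s=get_image("side");hsv=cv2.cvtColor(t,cv2.COLOR_RGB2HSV)
m_=np.array([.4938,.2987]);ey=np.array([-.112,.9937]);ex=np.array([.9937,.112])
for u0,u1 in((136,185),(195,245)):
    m=np.zeros(t.shape[:2],np.uint8);sub=hsv[205:252,u0:u1];m[205:252,u0:u1]=((sub[...,1]<70)&(sub[...,2]>60))*255
    c,_=cv2.findContours(m,0,1);c=max(c,key=cv2.contourArea)
    P=ray("top",c[:,0],.081)[:,:2]-m_
    print(cv2.boundingRect(c),"x",(P@ex).min().round(4),(P@ex).max().round(4),"y",(P@ey).min().round(4),(P@ey).max().round(4))
a=cv2.imread("pics/top0.png").astype(int)[:,:,::-1]
d=np.abs(a-t.astype(int)).sum(2)[185:310,105:275]
k=np.vstack([cv2.resize(t[185:310,105:275],None,fx=2.3,fy=2.3)[:,:,::-1],cv2.cvtColor(cv2.resize(np.clip(d,0,255).astype(np.uint8),None,fx=2.3,fy=2.3),cv2.COLOR_GRAY2BGR)])
cv2.imwrite("pics/t15.png",k);cv2.imwrite("pics/s15.png",s[:,:,::-1])
E
```

```text
clock: 26.25
position: [0.5379, -0.0968, 0.3581]
ee_rot: [2.095, 2.341, 0.001]
force: [0.1, 1.4, 1.1]
width: 0.85
(142, 213, 33, 29) x -0.0278 0.0279 y 0.03 0.0935
(204, 214, 34, 30) x -0.0279 0.0296 y -0.0934 -0.0292
```

View pics/t15.png

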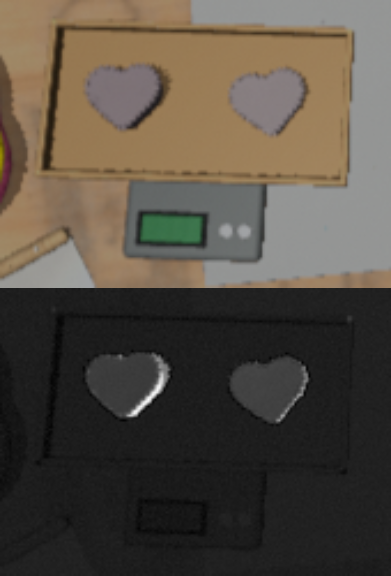

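View pics/s15.png

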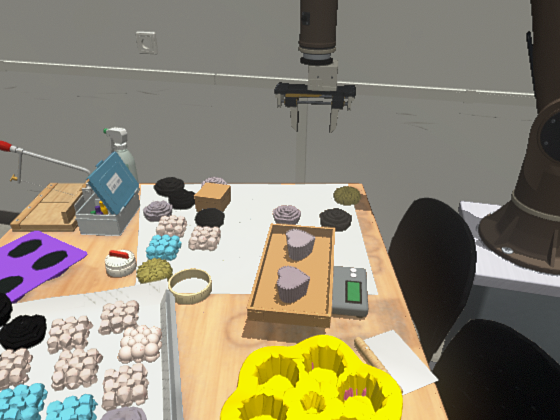

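Both soaps stand upright in the middles of their halves (y ≈ +62 and −61 mm, x ≈ 0 and +1 mm). The tray is unmoved and level, and the gripper is clear. Handing in.

```bash
python3 -c "
from cell import arm
print(arm.sign_off())"
```

```text
the job is handed in; nothing more can be done
None
```

Both heart soaps are on the tray, one upright in the middle of each half, and I handed the job in at about 26 s with the gripper well clear. I gripped each soap across its x, carried it level, lowered it until the wrist sensor felt the tray floor, and then opened the jaws slowly.

- **Position:** the last top picture puts the soaps at y ≈ +62 mm and −61 mm along the tray (the ideal is ±64) and within about 1 mm of its centre line. My outline took in a little of one soap's side, so these are good to about 2 mm.
- **Tray:** comparing the first and last top pictures shows no visible shift. The side picture shows it level, with both soaps upright.
- **Contact force:** the reading at touch-down was about 5 N for the first soap. By my estimate that was enough to begin tipping the tray, so I eased off at once, and the pictures show no movement. The second touched down at about 3 N.
- **Disagreements:** the two cameras differed by 1 to 2 mm on the tray's position. The jaws closed to 55.5 mm on the first soap and 57.8 mm on the second, probably from a slight turn in the grasp.

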